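# Turn a stone slab over against the step of a turning block

### The job

A stone slab lies face down across the two rails of the metal turning block. With the fingertips, gently and without gripping or lifting it, push the slab along the rails until its leading edge stops against the step, then keep pushing at its trailing edge so that the slab tips up on the step and flips over onto the landing shelf beyond. Leave it lying flat on the shelf, polished face up, and leave everything else where it stands.

Things in the scene. Friction and masses are not known exactly. Their poses are not given: they have to be found in the camera images.
- turner: Turning block, fixed: bare metal, 270 x 130 mm. Origin at table height under its step, mid-width; x runs along it from the rails to the shelf (roughly to the robot's left, within 0.4 rad), z up. For x -130 to 0 mm: two flat rails, tops 34 mm above the table, each 33 mm wide (outer sides at y +-65 mm), with an open channel 64 mm wide between, its floor 4 mm above the table, open above and at the rail end: a fingertip fits in under the slab.
- step (a point): Mid-width top edge of the block's step, 40 mm above the table: an upright edge 6 mm high over the rails, facing the rails, full width. Axes as the block's.
- shelf (a point): Middle of the block's flat landing shelf, 40 mm above the table: it runs from the step to 130 mm beyond it, 130 mm wide, with a lip 8 mm high and 10 mm thick at its far end.
- slab: Loose stone slab, 75 (its x) x 100 (y) x 8 mm, 0.11 to 0.22 kg. At the start flat across the rails, roughly square to the block (within 0.06 rad), leading edge 15 to 45 mm short of the step, rough back with a small paper label up, polished face down. Origin: centre of the polished face; z points out of the rough back (up at the start), x to the leading edge (the one facing the step).
- slab_edge (a point): Point on the slab: middle of its leading edge on the polished face, 37.5 mm along the slab's x from its origin. It meets the foot of the step, and the slab turns over about it.
- objective: Bystander, to be left alone: a steel microscope objective standing on its front, 34 mm across, 48 mm tall. Origin at the centre of its underside.
- oil_bottle: Bystander, to be left alone: a small amber closed bottle, 32 mm across, 68 mm tall. Origin at the centre of its underside.
- slide_box: Bystander, to be left alone: a grey flat slide box, 85 x 170 x 34 mm. Origin at the centre of its underside.
- dish: Bystander, to be left alone: a shallow white round dish, 90 mm across, 16 mm tall. Origin at the centre of its underside.
- chip: Bystander, to be left alone: a small rough stone offcut lying on the table, 45 x 30 x 8 mm. Origin at the centre of its underside.
- driver: Bystander, to be left alone: a small screwdriver with black handle lying on the table, 140 mm long. Origin at the centre of its underside (it lies along x).
- ring_mount: Bystander, to be left alone: a stepped black and steel lens mount, 44 mm across, 32 mm tall. Origin at the centre of its underside.
Things that resemble listed ones, but are neither listed nor needed, are in the scene too. Of the things like the slab, leave any that is red; of the rest the larger one is meant.

How it is judged:
By the outcome, as a careful person would: the job done as asked, in the order asked, and still so for the second after the job is handed in, with the robot touching nothing.
It also fails if it takes over 40 s, if anything falls off the work surface, if the arm or the gripper's body presses on something with over 40 N, if the wrist force passes 120 N, or if a joint passes its speed limit or range.

### The arm

A 6-joint arm with a two-finger parallel gripper is mounted at the origin on the work surface. World frame = base frame: x ahead of the robot, y to its left, z up, the work surface at z = 0. Lengths are in mm, angles in rad, forces in N, time in s.
With the tool pointing down it reaches from about 350 to 925 mm from the base axis. Payload 6.4 kg.
Tool frame: the origin (TCP) lies at the very end of the fingers, on their centre line; the grasp point (between the pads) lies 19 mm behind it (pinch_z is the distance from the TCP to the grasp point, in mm); y points along the fingers, z is the direction in which the jaws open and shut, and the axes are right-handed (so a half turn about y gives the same grasp; the last joint's range is limited). The gripper opens to 85 mm and grips with 20 to 120 N. Pads are 22 mm wide; open, the fingers measure 114 mm over their backs; the gripper's body (76 mm by 85 mm) begins 54 mm behind the grasp point. The pads swing forward as they close: fully open they stand 13 mm farther back than shut.
Start: joints at [0.987, 0.245, 1.558, -0, 1.339, -0.174], TCP at [258.975, 596.193, 231.29] pointing down, gripper open.
Joint ranges: [-3.13, 3.13], [-1.02, 2.26], [0.13, 2.54], [-0.95, 4.09], [0.21, 2.88], [-2.74, 2.74]. Speed limits (rad/s): [2.57, 2.57, 3.14, 3.14, 3.14, 3.14].

### API

Orientations are given as a 3x3 rotation matrix whose columns are the frame's x, y, z axes.
In Python, from plant import get_obs, read_camera, close_job, pinch_z gives the robot as it stands.
- The arm moves only by the tool send_rows, never from a script. Its argument "commands" is a list of rows, each an object with "offset": the shift along the tool's x, y, z in m, a list of three; "rotation": the turn, a rotation vector about the tool's x, y, z in rad, a list of three. In form: [{"offset": [dx, dy, dz], "rotation": [rx, ry, rz]}, ...]. A call has 1 to 5 rows; each row is the pose to reach, as a shift and turn from the pose commanded when the call began, along the tool's axes at that moment; what a row does not reach only later rows make up. A row lasts 1/8 s, in which the tool goes at most 62.5 mm and 10.7 degrees, less where a joint would pass 70% of its speed; a pose out of reach is approached as far as the arm can. A call with a gripper value outside its range is refused whole. "grip" is the opening, from 0 (shut) to 1 (fully open), set as the call begins (left out, the last holds). The fingers move at their own pace and stop on an object; "grip_force" is the grip in N (left out, the last holds). Time passes only in rows, so rows that repeat a pose let the fingers close. It gives the time, the measured TCP pose, the force and the opening at its end, in the units of the state.
- get_obs(): the state, without advancing time (a new reading comes with each control period).
- read_camera(name): name is "side" or "top"; returns a dict with "color" (420x560x3 uint8, blue, green, red), "fx", "fy", "cx", "cy" (pixels), "rvec" (rotation vector, rad) and "tvec" (3), from world to camera coordinates, as OpenCV has them. Camera axes: x right, y down, z forward; pixel columns grow to the right and rows downward; lengths in mm; the calibration is good to about 2 mm. A picture is of the moment at which its call begins. There is no depth.
- close_job(): hands the job in, once; it reports no verdict.
The state is a dict: "time": time; "q": joint angles; "dq": joint speeds; "joint_torque": joint torques, N m; "ee_pos": TCP position; "ee_rot": TCP orientation; "contact_force": force on the tool from outside, world axes, zero at the start; "torque": the same for the moment, N m; "grip_width": finger opening in mm.
Only numpy, scipy, OpenCV 4.12 (cv2) and the standard library are available. Lean on these libraries where they do the work, as an engineer would, in place of code of your own. Each camera call takes 0.05 s, during which the arm holds its last target. There are 200 camera calls.

## Working session

There is one attempt and no reset: what is moved stays moved. The work goes in short steps, Python scripts to look and compute and a tool call to move; the robot and the scene stay as the last step left them, time stands still between calls to the robot, and variables do not carry over. Pictures are saved under pics/ and viewed, about 8 in all and at most 12, crops included, and the job is handed in when it is done.

Besides the shell and the picture viewer there is one more tool, called after ">>>" in YAML: its name, and indented under it one key for each argument. send_rows: Moves the arm, as the interface text tells. Its arguments: {"type":"object","properties":{"commands":{"type":"array"},"grip":{"type":"number"},"grip_force":{"type":"number"}},"required":["commands"]}

```bash
mkdir -p pics; ls; python3 - <<'E'
from plant import *
import cv2
for n in("top","side"):
    c=read_camera(n); cv2.imwrite(f"pics/{n}0.png",c["color"]); print(n,c["fx"],c["fy"],c["cx"],c["cy"],c["rvec"],c["tvec"])
o=get_obs(); print(o); print(pinch_z)
E
```

```text
pics
top 440.6479512039049 440.6479512039049 285.79338286689335 207.5677252662257 [ 2.17185866 -2.05245864  0.21509576] [  1.33218835 563.48357555 907.91461567]
side 391.830659222776 391.830659222776 283.1250349893823 208.04699285966603 [ 0.56339361  2.70328543 -1.12924165] [ 506.91689895 -129.20102215 1032.14864231]
{'time': 0.1, 'q': array([ 9.86929909e-01,  2.45763462e-01,  1.55891345e+00,  3.90489643e-05,
        1.33873883e+00, -1.74103234e-01]), 'dq': array([-0.00065733, -0.0016954 , -0.00438485,  0.00208167,  0.00088869,
       -0.00063353]), 'joint_torque': array([ 2.72064435e-04, -4.30672109e+01, -3.27129221e+01, -1.40434872e-04,
        2.81180306e-03, -1.34974732e-05]), 'ee_pos': array([258.65212367, 595.75597098, 230.2667665 ]), 'ee_rot': array([[ 9.17211420e-01, -1.03668671e-03,  3.98399469e-01],
       [-3.98400661e-01, -1.50011505e-03,  9.17210261e-01],
       [-3.53214645e-04, -9.99998337e-01, -1.78893933e-03]]), 'contact_force': array([-0.44138713,  0.3157119 ,  0.24142875]), 'torque': array([ 0.03662972,  0.03745696, -0.02404279]), 'grip_width': 85.04610655670287}
18.700000000000003
```

View pics/top0.png

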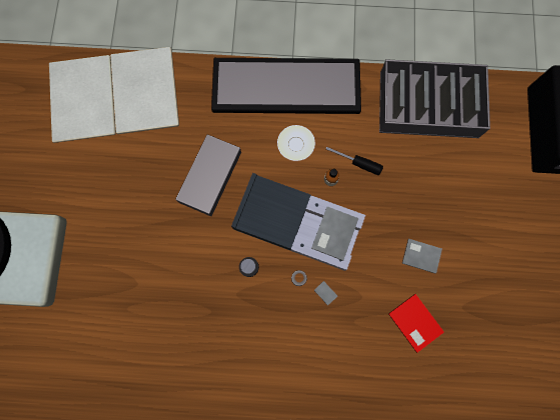

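View pics/side0.png

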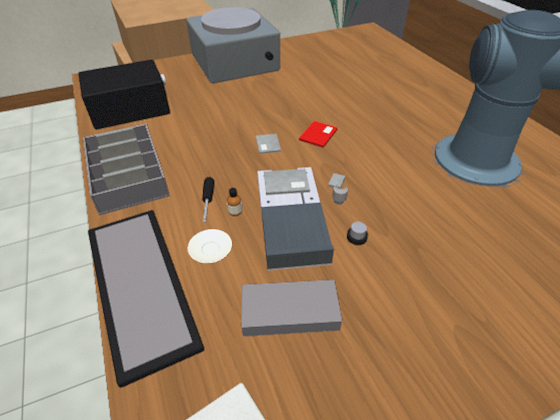

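The top view shows three slab-like things: a grey one on the rails at (335,232), a smaller grey one at (422,256) and a red one at (416,323). The one on the rails fits: it isn't red, it's the larger, and it lies across the rails. I'll confirm with an enlarged crop.

```bash
cat > h.py <<'E'
from plant import *
import cv2, numpy as np
def cam(n):
    c=read_camera(n); c["R"]=cv2.Rodrigues(np.array(c["rvec"],float))[0]; c["t"]=np.array(c["tvec"],float)
    c["K"]=np.array([[c["fx"],0,c["cx"]],[0,c["fy"],c["cy"]],[0,0,1]]); return c
def toz(c,uv,z):
    d=c["R"].T@np.linalg.inv(c["K"])@np.array([*uv,1.]); o=-c["R"].T@c["t"]
    return o+d*(z-o[2])/d[2]
def proj(c,P): return cv2.projectPoints(np.array(P,float).reshape(-1,1,3),c["R"],c["t"],c["K"],None)[0].reshape(-1,2)
def crop(c,x0,y0,x1,y1,s,f): cv2.imwrite(f,cv2.resize(c["color"][y0:y1,x0:x1],None,fx=s,fy=s,interpolation=cv2.INTER_CUBIC))
E
python3 - <<'E'
from h import *
c=cam("top"); s=cam("side")
a=cv2.resize(c["color"][165:285,225:375],None,fx=5,fy=5,interpolation=cv2.INTER_CUBIC)
cv2.imwrite("pics/c1.png",a)
crop(s,240,160,360,280,5,"pics/c2.png")
print(-c["R"].T@c["t"],-s["R"].T@s["t"])
for uv,z in [((335,232),42),((300,222),40),((254,175),48),((363,214),34)]: print(uv,toz(c,uv,z))
E
```

```text
[ 366.51280879   26.06458501 1003.40094797] [794.90805885 553.4908336  633.05413788]
(335, 232) [517.05142937 -78.07880128  42.        ]
(300, 222) [ 5.35351084e+02 -1.81634731e-03  4.00000000e+01]
(254, 175) [635.12807332 108.78279866  48.        ]
(363, 214) [ 562.59115142 -140.27879391   34.        ]
```

View pics/c1.png

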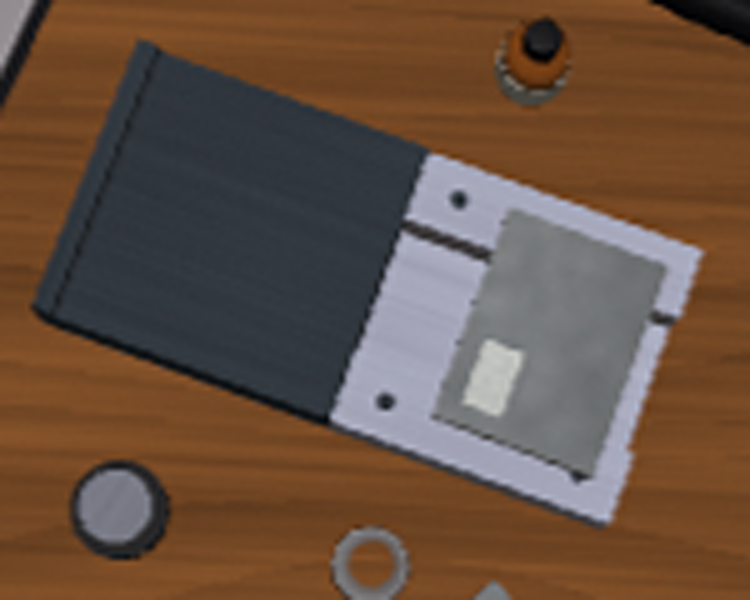

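View pics/c2.png

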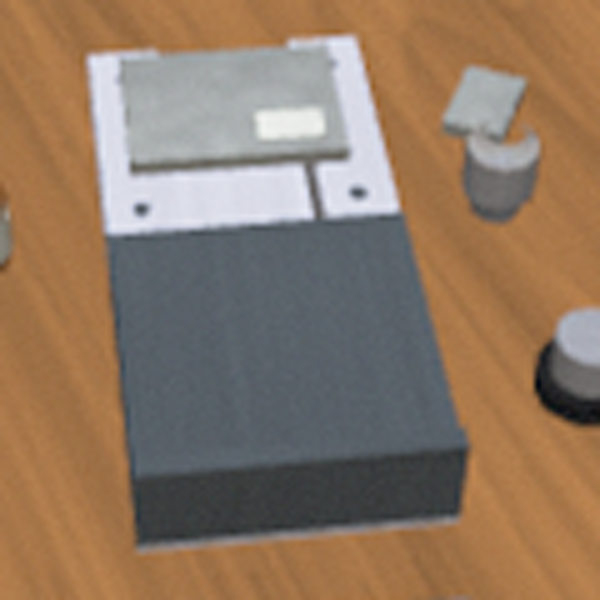

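The crops confirm it: a grey slab with a label lies on the rails, its corners in c1 at (510,208), (666,266), (592,478) and (434,416). The step edge runs from (428,152) to (330,422). Next I work out the poses.

```bash
cat > geo.py <<'E'
from h import *
def u(p,x0=225,y0=165,s=5): return ((p[0]+.5)/s-.5+x0,(p[1]+.5)/s-.5+y0)
E
python3 - <<'E'
from geo import *
from scipy.optimize import least_squares
c=cam("top"); s=cam("side")
U=lambda p:u(p); V=lambda p:u(p,240,160)
# block pts (block frame) with pixel in cams
B=[((0,65,40),c,U((428,152))),((0,-65,40),c,U((330,422))),((-130,65,34),c,U((703,252))),((-130,-65,34),c,U((607,523))),((140,65,48),c,U((143,40))),
   ((0,65,40),s,V((106,237))),((0,-65,40),s,V((402,214))),((-130,65,34),s,V((88,55))),((-130,-65,34),s,V((357,37))),((140,65,48),s,V((134,474))),((140,-65,48),s,V((466,447)))]
# y sign: block y+ : z up, x roughly left(+y world) -> y = -x world
def T(p,P): ca,sa=np.cos(p[2]),np.sin(p[2]); return np.array([p[0]+ca*P[0]-sa*P[1],p[1]+sa*P[0]+ca*P[1],P[2]])
print("raw",[toz(k,uv,P[2]).round(1)[:2].tolist() for P,k,uv in B])
E
```

```text
raw [[598.1, -19.8], [474.3, 17.6], [560.6, -145.3], [437.6, -105.7], [640.6, 111.0], [597.4, -18.9], [473.6, 19.4], [558.0, -144.8], [433.0, -105.5], [636.9, 112.8], [515.0, 151.5]]
```

```bash
cat >> geo.py <<'E'
O=np.array([536,-.5,0]);psi=1.278
ex=np.array([np.cos(psi),np.sin(psi),0]);ey=np.array([-np.sin(psi),np.cos(psi),0])
def W(x,y,z): return O+x*ex+y*ey+np.array([0,0,z])
def Bk(P): d=np.array(P)-O; return np.array([d@ex,d@ey,d[2]])
RD=lambda a: np.stack([-(np.cos(a)*ex-np.sin(a)*np.array([0,0,-1.])*-1*-1) if 0 else -np.cos(a)*ex-np.sin(a)*np.array([0,0,1.]), np.sin(a)*ex-np.cos(a)*np.array([0,0,1.]), -ey],1)
def cmd(P,R):
    "tool-frame shift (m) and rotvec from measured pose to target"
    o=get_obs(); r=o["ee_rot"]
    return (r.T@(P-o["ee_pos"])/1000).round(4), cv2.Rodrigues(r.T@R)[0].ravel().round(4)
E
sed -i 's/^RD=.*/Z=np.array([0,0,1.])\ndef RD(a): return np.stack([-np.cos(a)*ex-np.sin(a)*Z, np.sin(a)*ex-np.cos(a)*Z, -ey],1)/' geo.py
python3 - <<'E'
from geo import *
c=cam("top")
for p in [(510,208),(666,266),(592,478),(434,416)]: print(Bk(toz(c,u(p),42)).round(1))
for n,p in dict(bottle=(530,80),ring=(370,565),obj=(120,510)).items(): print(n,Bk(toz(c,u(p),20)).round(0))
print(Bk(toz(c,(422,256),8)),np.linalg.det(RD(.7)))
P=W(-155,0,110); print(P,cmd(P,RD(0)))
E
```

```text
[-43.5 -52.9  42. ]
[-117.1  -51.7   42. ]
[-116.    48.5   42. ]
[-42.4  46.5  42. ]
bottle [ -33. -118.   20.]
ring [-38. 116.  20.]
obj [ 74. 131.  20.]
[-283.97543564  -25.87073771    8.        ] 1.0
[ 491.26224667 -148.9032797   110.        ] (array([ 0.51  ,  0.1213, -0.5907]), array([4.0000e-04, 1.4538e+00, 3.0000e-04]))
```

>>> send_rows:
  commands:
    - {"offset":[0.03,0.0,-0.035],"rotation":[0,0.15,0]}
    - {"offset":[0.06,0.0,-0.075],"rotation":[0,0.3,0]}
    - {"offset":[0.1,0.0,-0.118],"rotation":[0,0.45,0]}
    - {"offset":[0.14,0.0,-0.16],"rotation":[0,0.6,0]}
    - {"offset":[0.18,0.0,-0.205],"rotation":[0,0.75,0]}
  grip: 0
  grip_force: 30

```text
time: 0.98
ee_pos: [342.8, 334.9, 231.5]
ee_rot: [[0.396, 0.001, 0.918], [-0.918, 0.0, 0.396], [0.0, -1.0, 0.001]]
contact_force: [1.4, 0.4, 0.4]
grip_width: -0.0
```

```bash
python3 -c "
from geo import *
print(get_obs()['q'].round(2),cmd(W(-155,-2,150),RD(0)))"
```

```text
[ 0.54 -0.17  1.98 -0.    1.33  0.13] (array([ 0.5043,  0.0815, -0.0535]), array([-9.000e-04,  6.995e-01, -3.000e-04]))
```

>>> send_rows:
  commands:
    - {"offset":[0.06,0.0,-0.006],"rotation":[0,0.14,0]}
    - {"offset":[0.12,0.0,-0.013],"rotation":[0,0.28,0]}
    - {"offset":[0.18,0.0,-0.019],"rotation":[0,0.42,0]}
    - {"offset":[0.24,0.0,-0.025],"rotation":[0,0.56,0]}
    - {"offset":[0.3,0.0,-0.032],"rotation":[0,0.7,0]}

```text
time: 1.6
ee_pos: [433.3, 46.7, 231.7]
ee_rot: [[-0.29, 0.001, 0.957], [-0.957, -0.0, -0.29], [-0.0, -1.0, 0.001]]
contact_force: [0.5, -0.2, -0.3]
grip_width: 0.1
```

```bash
python3 -c "
from geo import *
print(get_obs()['q'].round(2),cmd(W(-155,-2,150),RD(0)))"
```

```text
[-0.15 -0.29  2.08  0.    1.35  0.14] (array([0.1704, 0.0818, 0.114 ]), array([-0.0014, -0.0009, -0.0003]))
```

>>> send_rows:
  commands:
    - {"offset":[0.04,0.0,0.03],"rotation":[0,0,0]}
    - {"offset":[0.085,0.0,0.06],"rotation":[0,0,0]}
    - {"offset":[0.13,0.02,0.09],"rotation":[0,0,0]}
    - {"offset":[0.17,0.05,0.114],"rotation":[0,0,0]}
    - {"offset":[0.17,0.082,0.114],"rotation":[0,0,0]}

```text
time: 2.22
ee_pos: [494.6, -149.9, 149.1]
ee_rot: [[-0.289, 0.002, 0.957], [-0.957, -0.001, -0.289], [0.001, -1.0, 0.002]]
contact_force: [0.2, -0.1, 0.3]
grip_width: 0.4
```

```bash
python3 -c "
from geo import *
print(get_obs()['q'].round(2),cmd(W(-155,-2,22),RD(0)))
c=cam('side'); crop(c,200,60,400,260,3,'pics/s1.png'); print(proj(c,[get_obs()['ee_pos']]))"
```

```text
[-0.51  0.02  1.96 -0.    1.15 -0.22] (array([-1.000e-04,  1.271e-01, -1.700e-03]), array([-0.0019, -0.0002,  0.0007]))
[[282.20622032 124.74006908]]
```

View pics/s1.png

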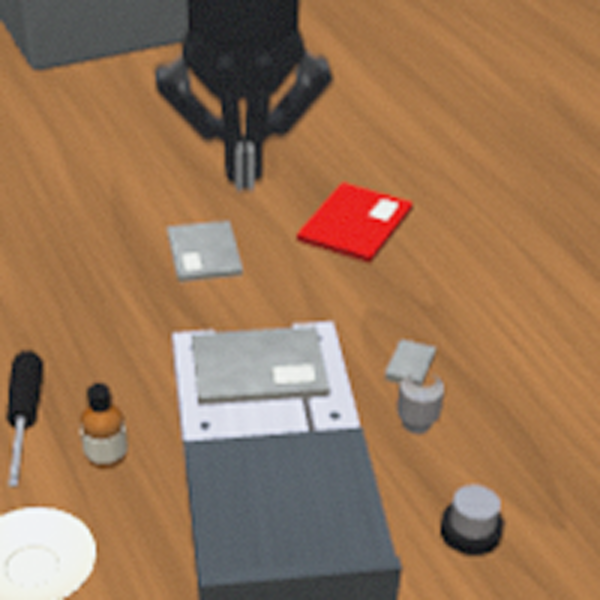

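The closed fingertip shows at crop (245,188) and the TCP projects to (247,194), so the calibration holds. Now lower behind the rails.

>>> send_rows:
  commands:
    - {"offset":[0,0.05,-0.002],"rotation":[-0.002,0,0]}
    - {"offset":[0,0.09,-0.002],"rotation":[-0.002,0,0]}
    - {"offset":[0,0.118,-0.002],"rotation":[-0.002,0,0]}
    - {"offset":[0,0.125,-0.002],"rotation":[-0.002,0,0]}
    - {"offset":[-0.015,0.125,-0.002],"rotation":[-0.002,0,0]}

```text
time: 2.9
ee_pos: [496.8, -131.9, 25.2]
ee_rot: [[-0.286, -0.001, 0.958], [-0.958, 0.0, -0.286], [0.0, -1.0, -0.001]]
contact_force: [0.1, -0.0, 0.5]
grip_width: 0.1
```

```bash
python3 -c "
from geo import *
o=get_obs();print(Bk(o['ee_pos']),o['contact_force'],cmd(W(-128,-2,22),RD(0)))"
```

```text
[-137.18366325   -0.36285314   25.1530098 ] [ 0.06138007 -0.03529653  0.47963921] (array([-0.0092,  0.0031,  0.0017]), array([0.001 , 0.0025, 0.0002]))
```

>>> send_rows:
  commands:
    - {"offset":[-0.006,0,0.001],"rotation":[0,0.002,0]}
    - {"offset":[-0.012,0,0.001],"rotation":[0,0.002,0]}
    - {"offset":[-0.018,0,0.001],"rotation":[0,0.002,0]}
    - {"offset":[-0.024,0,0.001],"rotation":[0,0.002,0]}
    - {"offset":[-0.03,0,0.001],"rotation":[0,0.002,0]}

```text
time: 3.52
ee_pos: [505.8, -103.2, 24.4]
ee_rot: [[-0.287, -0.002, 0.958], [-0.958, 0.0, -0.287], [0.0, -1.0, -0.002]]
contact_force: [-1.5, -2.2, 1.8]
grip_width: -0.1
```

>>> send_rows:
  commands:
    - {"offset":[-0.004,0,0],"rotation":[0,0,0]}
    - {"offset":[-0.008,0,0],"rotation":[0,0,0]}
    - {"offset":[-0.012,0,0],"rotation":[0,0,0]}
    - {"offset":[-0.015,0,0],"rotation":[0,0,0]}

```text
time: 4.03
ee_pos: [509.9, -88.8, 24.2]
ee_rot: [[-0.287, -0.002, 0.958], [-0.958, 0.001, -0.287], [0.0, -1.0, -0.002]]
contact_force: [-1.8, -1.7, 1.5]
grip_width: -0.4
```

>>> send_rows:
  commands:
    - {"offset":[-0.001,0,0],"rotation":[0,0,0]}
    - {"offset":[-0.003,0,0],"rotation":[0,0,0]}

```text
time: 4.28
ee_pos: [510.7, -86.1, 24.2]
ee_rot: [[-0.287, -0.002, 0.958], [-0.958, 0.001, -0.287], [0.0, -1.0, -0.002]]
contact_force: [0.1, -2.2, 0.9]
grip_width: -0.3
```

```bash
python3 -c "
from geo import *
o=get_obs();print(Bk(o['ee_pos']),o['contact_force']@ex,o['contact_force'])
c=cam('top'); crop(c,225,165,375,285,5,'pics/t2.png')"
```

```text
[-89.23935542  -0.51672276  24.24599393] -2.0535717016779027 [ 0.10014242 -2.17504466  0.89803548]
```

View pics/t2.png

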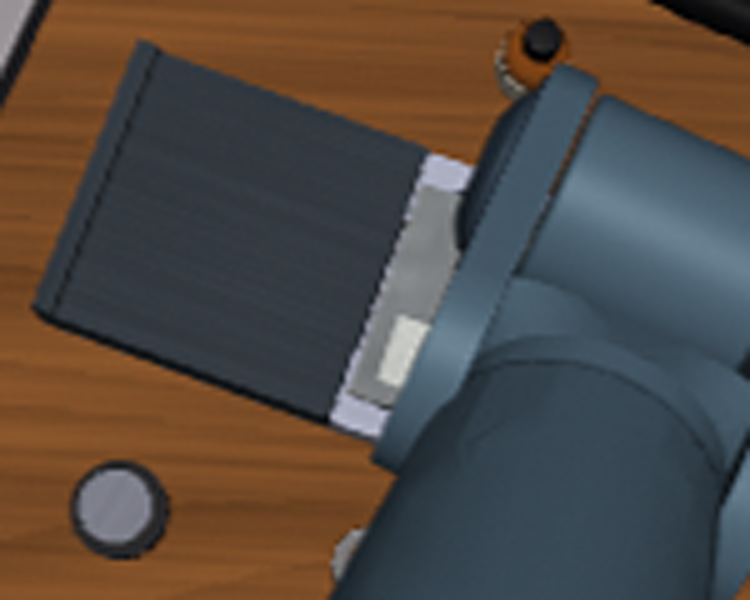

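The slab's leading edge is nearly square and about 3 mm short of the step, whose edge runs from (428,152) to (330,422). I'll creep until the force rises.

>>> send_rows:
  commands:
    - {"offset":[-0.001,0,0],"rotation":[0,0,0]}
    - {"offset":[-0.002,0,0],"rotation":[0,0,0]}
    - {"offset":[-0.003,0,0],"rotation":[0,0,0]}

```text
time: 4.7
ee_pos: [511.0, -84.2, 24.2]
ee_rot: [[-0.286, -0.004, 0.958], [-0.958, -0.001, -0.286], [0.002, -1.0, -0.003]]
contact_force: [-5.2, -8.8, 2.8]
grip_width: 0.3
```

>>> send_rows:
  commands:
    - {"offset":[-0.001,0,0],"rotation":[0,0,0]}
    - {"offset":[-0.001,0,0],"rotation":[0,0,0]}

```text
time: 4.95
ee_pos: [510.9, -84.0, 24.3]
ee_rot: [[-0.286, -0.005, 0.958], [-0.958, -0.003, -0.286], [0.004, -1.0, -0.004]]
contact_force: [-6.4, -9.5, 3.5]
grip_width: -0.0
```

The force jumped to about 11 N and the motion stopped at block x ≈ -87, so the slab is against the step. Back off and tilt the fingertip to get under the trailing edge.

>>> send_rows:
  commands:
    - {"offset":[0.012,0,0],"rotation":[0,0,0]}
    - {"offset":[0.035,0,-0.006],"rotation":[0,0,0.1]}
    - {"offset":[0.04,0,-0.006],"rotation":[0,0,0.25]}
    - {"offset":[0.04,0,-0.006],"rotation":[0,0,0.42]}
    - {"offset":[0.04,0,-0.006],"rotation":[0,0,0.58]}

```text
time: 5.58
ee_pos: [495.2, -119.5, 24.9]
ee_rot: [[-0.24, 0.16, 0.958], [-0.798, 0.529, -0.288], [-0.553, -0.833, 0.001]]
contact_force: [0.3, -0.1, -1.2]
grip_width: 0.3
```

```bash
python3 -c "
from geo import *
o=get_obs();print(o['q'].round(2),o['dq'].round(2),Bk(o['ee_pos']),o['contact_force'],cmd(W(-115,-1,22),RD(.785)))"
```

```text
[-0.73  0.33  1.99  0.58  1.17 -0.76] [-0.51  0.44 -0.15  0.98  0.77 -0.99] [-125.67930095    4.77747665   24.9379185 ] [ 0.31617676 -0.11681883 -1.2098765 ] (array([-0.0073,  0.0084,  0.0058]), array([-1.000e-04,  7.000e-04,  1.995e-01]))
```

>>> send_rows:
  commands:
    - {"offset":[0,0,0.006],"rotation":[0,0,0.1]}
    - {"offset":[-0.004,0.004,0.006],"rotation":[0,0,0.2]}
    - {"offset":[-0.007,0.008,0.006],"rotation":[0,0,0.2]}
    - {"offset":[-0.007,0.008,0.006],"rotation":[0,0,0.2]}

```text
time: 6.08
ee_pos: [503.3, -110.2, 21.3]
ee_rot: [[-0.205, 0.2, 0.958], [-0.681, 0.674, -0.286], [-0.703, -0.711, -0.002]]
contact_force: [-0.0, -0.1, -0.1]
grip_width: -0.1
```

```bash
python3 - <<'E'
from geo import *
o=get_obs();print(o['q'].round(2),Bk(o['ee_pos']).round(1),o['contact_force'].round(1))
r=o['ee_rot']; a=np.arctan2(r[:,1]@ex,-r[2,1]); print('a',a)
a=.785;n=np.array([np.cos(a),np.sin(a)]);d=np.array([np.sin(a),-np.cos(a)])
for th in [0,5,10,20,30,40,50,60,70,80,90,97]:
    t=np.radians(th); L=np.array([-6*np.tan(t) if th<41 else -8*np.sin(t),34])
    D=np.array([-np.cos(t),np.sin(t)])
    C=L+75*D+8*d if th<=45 else L+67*D
    T=C-11*n-np.array([1.,0]); P=W(T[0],-1,T[1])
    print(th,T.round(1),cmd(P,RD(a))[0])
c=cam('side'); crop(c,200,100,400,250,4,'pics/s3.png')
E
```

```text
[-0.77  0.42  1.95  0.71  1.28 -0.87] [-114.5   -0.3   21.3] [-0.  -0.1 -0.1]
a 0.7791991228209508
0 [-78.1  20.6] [-0.0253  0.026   0.0008]
5 [-78.4  27.1] [-0.0298  0.0212  0.0008]
10 [-78.   33.6] [-0.0345  0.0168  0.0008]
20 [-75.8  46.2] [-0.045   0.0094  0.0007]
30 [-71.5  58.1] [-0.0564  0.004   0.0007]
40 [-65.6  68.8] [-0.0681  0.0005  0.0007]
50 [-58.   77.5] [-0.0797 -0.0003  0.0007]
60 [-49.2  84.2] [-0.0907  0.0011  0.0007]
70 [-39.2  89.2] [-0.1012  0.0046  0.0007]
80 [-28.3  92.2] [-0.1111  0.0101  0.0007]
90 [-16.8  93.2] [-0.12    0.0175  0.0008]
97 [-8.6 92.7] [-0.1255  0.0236  0.0008]
```

View pics/s3.png

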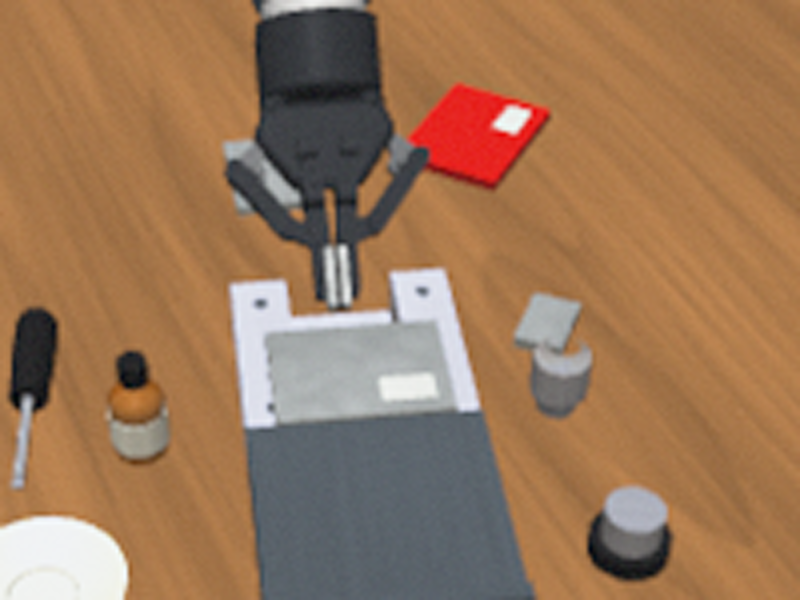

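The side view shows the slab against the step and the closed tip in the channel at (340,300), just behind the trailing edge. Move it in under the edge.

>>> send_rows:
  commands:
    - {"offset":[-0.006,0.006,0.001],"rotation":[0,0,0]}
    - {"offset":[-0.012,0.012,0.001],"rotation":[0,0,0]}
    - {"offset":[-0.018,0.018,0.001],"rotation":[0,0,0]}
    - {"offset":[-0.022,0.0225,0.001],"rotation":[0,0,0]}
    - {"offset":[-0.025,0.0255,0.001],"rotation":[0,0,0]}

```text
time: 6.75
ee_pos: [514.6, -76.4, 20.9]
ee_rot: [[-0.205, 0.2, 0.958], [-0.681, 0.674, -0.287], [-0.703, -0.711, -0.002]]
contact_force: [0.1, 0.7, 0.3]
grip_width: 0.1
```

```bash
python3 - <<'E'
from geo import *
o=get_obs();print(Bk(o['ee_pos']).round(1),o['contact_force'].round(1))
E
```

```text
[-78.8  -1.4  20.9] [0.1 0.7 0.3]
```

>>> send_rows:
  commands:
    - {"offset":[-0.0025,-0.0023,0],"rotation":[0,0,0]}
    - {"offset":[-0.0047,-0.0047,0],"rotation":[0,0,0]}
    - {"offset":[-0.007,-0.007,0],"rotation":[0,0,0]}
    - {"offset":[-0.0094,-0.0091,0],"rotation":[0,0,0]}
    - {"offset":[-0.0145,-0.013,0],"rotation":[0,0,0]}

```text
time: 7.38
ee_pos: [515.0, -76.0, 40.6]
ee_rot: [[-0.206, 0.201, 0.958], [-0.681, 0.674, -0.287], [-0.703, -0.711, -0.002]]
contact_force: [-0.6, -1.5, -0.5]
grip_width: -0.2
```

```bash
python3 - <<'E'
from geo import *
o=get_obs();print(Bk(o['ee_pos']).round(1),o['contact_force'].round(1))
c=cam('side'); crop(c,200,100,400,250,4,'pics/s4.png')
E
```

```text
[-78.4  -1.7  40.6] [-0.6 -1.5 -0.5]
```

View pics/s4.png

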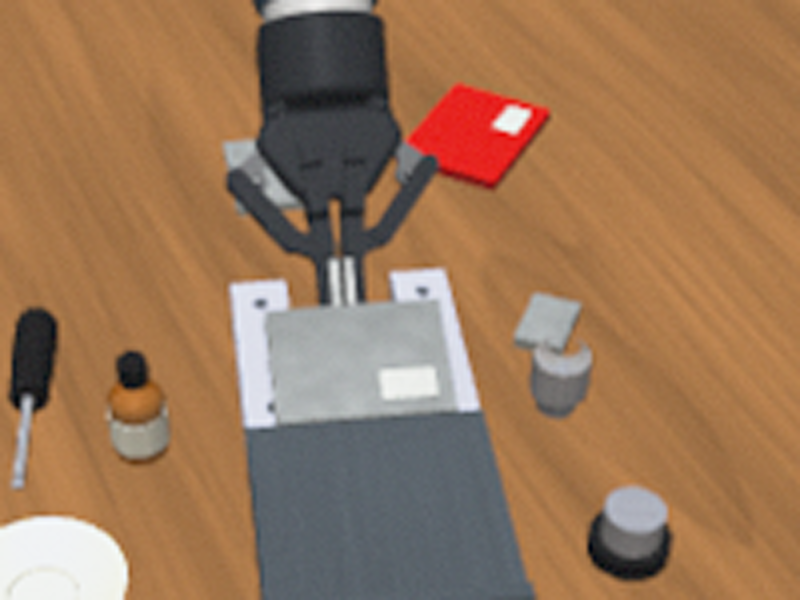

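The slab's trailing edge is rising, now at (355,303), with its leading edge still at the step. Continue along the arc.

>>> send_rows:
  commands:
    - {"offset":[-0.0049,-0.0036,0],"rotation":[0,0,0]}
    - {"offset":[-0.0105,-0.0065,0],"rotation":[0,0,0]}
    - {"offset":[-0.0163,-0.009,0],"rotation":[0,0,0]}
    - {"offset":[-0.022,-0.011,0],"rotation":[0,0,0]}
    - {"offset":[-0.028,-0.0125,0],"rotation":[0,0,0]}

```text
time: 8.05
ee_pos: [518.3, -65.0, 69.3]
ee_rot: [[-0.205, 0.201, 0.958], [-0.681, 0.674, -0.287], [-0.703, -0.711, -0.002]]
contact_force: [0.8, -0.8, -0.4]
grip_width: 0.3
```

```bash
python3 - <<'E'
from geo import *
o=get_obs();print(Bk(o['ee_pos']).round(1),o['contact_force'].round(1))
c=cam('side'); crop(c,200,100,400,250,4,'pics/s5.png')
E
```

```text
[-66.8  -1.7  69.3] [ 0.8 -0.8 -0.4]
```

View pics/s5.png

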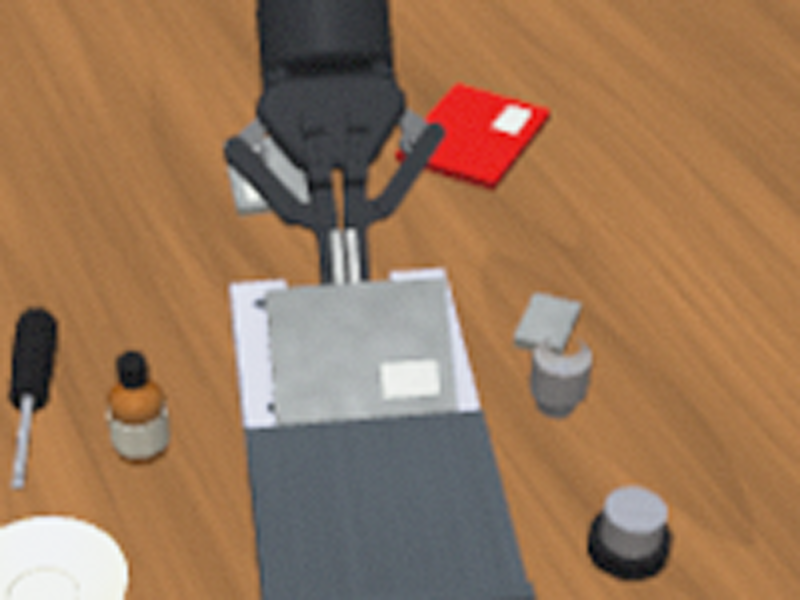

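The slab is at about 40°, its leading edge still at the step line. Continue to 70°, then slowly past vertical.

>>> send_rows:
  commands:
    - {"offset":[-0.0058,-0.0006,0],"rotation":[0,0,0]}
    - {"offset":[-0.0116,-0.0008,0],"rotation":[0,0,0]}
    - {"offset":[-0.019,-0.0002,0],"rotation":[0,0,0]}
    - {"offset":[-0.026,0.0016,0],"rotation":[0,0,0]}
    - {"offset":[-0.0331,0.0041,0],"rotation":[0,0,0]}

```text
time: 8.72
ee_pos: [525.9, -39.3, 89.6]
ee_rot: [[-0.205, 0.2, 0.958], [-0.681, 0.674, -0.287], [-0.703, -0.711, -0.002]]
contact_force: [0.6, -0.7, -0.2]
grip_width: -0.2
```

```bash
python3 - <<'E'
from geo import *
o=get_obs();print(Bk(o['ee_pos']).round(1),o['contact_force'].round(1))
c=cam('side'); crop(c,200,100,400,250,4,'pics/s6.png')
E
```

```text
[-40.1  -1.6  89.6] [ 0.6 -0.7 -0.2]
```

View pics/s6.png

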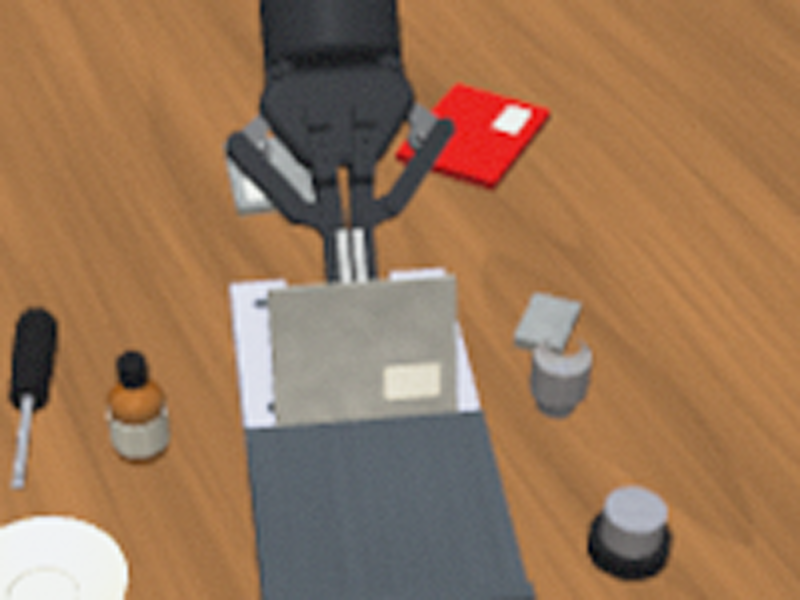

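At about 70°, still seated at the step. Now past vertical, slowing down.

>>> send_rows:
  commands:
    - {"offset":[-0.004,0.002,0],"rotation":[0,0,0]}
    - {"offset":[-0.008,0.0045,0],"rotation":[0,0,0]}
    - {"offset":[-0.012,0.007,0],"rotation":[0,0,0]}
    - {"offset":[-0.0155,0.01,0],"rotation":[0,0,0]}
    - {"offset":[-0.0188,0.013,0],"rotation":[0,0,0]}

```text
time: 9.4
ee_pos: [532.3, -17.9, 93.2]
ee_rot: [[-0.205, 0.2, 0.958], [-0.681, 0.674, -0.287], [-0.703, -0.711, -0.002]]
contact_force: [-0.2, 0.1, 0.1]
grip_width: 0.3
```

>>> send_rows:
  commands:
    - {"offset":[-0.002,0.002,0],"rotation":[0,0,0]}
    - {"offset":[-0.0045,0.0045,0],"rotation":[0,0,0]}
    - {"offset":[-0.007,0.007,0],"rotation":[0,0,0]}
    - {"offset":[-0.0095,0.0095,0],"rotation":[0,0,0]}
    - {"offset":[-0.012,0.012,0],"rotation":[0,0,0]}

```text
time: 10.02
ee_pos: [537.2, -1.8, 93.1]
ee_rot: [[-0.205, 0.2, 0.958], [-0.681, 0.674, -0.287], [-0.703, -0.711, -0.002]]
contact_force: [-0.6, 0.3, -0.2]
grip_width: -0.2
```

```bash
python3 - <<'E'
from geo import *
o=get_obs();print(Bk(o['ee_pos']).round(1),o['contact_force'].round(1))
c=cam('side'); crop(c,200,100,400,250,4,'pics/s7.png')
E
```

```text
[-0.9 -1.5 93.1] [-0.6  0.3 -0.2]
```

View pics/s7.png

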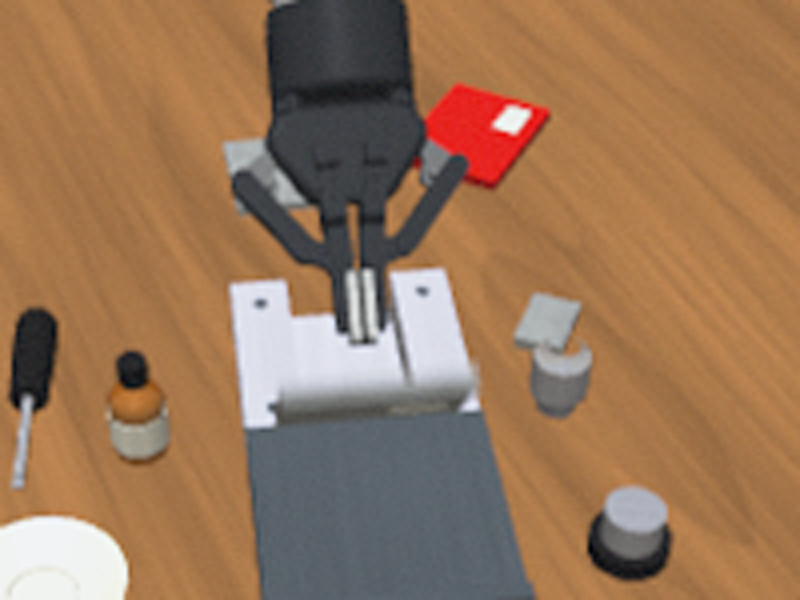

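The slab is past vertical and falling (it shows blurred). Retract and measure by code first: I've used 11 of the 12 views.

>>> send_rows:
  commands:
    - {"offset":[0,-0.02,0],"rotation":[0,0,0]}
    - {"offset":[0,-0.05,0],"rotation":[0,0,0]}
    - {"offset":[0,-0.08,0],"rotation":[0,0,0]}
    - {"offset":[0,-0.11,0],"rotation":[0,0,0]}
    - {"offset":[0,-0.11,0],"rotation":[0,0,0]}

```text
time: 10.7
ee_pos: [516.2, -78.9, 173.8]
ee_rot: [[-0.204, 0.205, 0.957], [-0.683, 0.671, -0.29], [-0.702, -0.712, 0.003]]
contact_force: [0.5, -0.1, 0.7]
grip_width: 0.0
```

```bash
python3 - <<'E'
from geo import *
o=get_obs();print(Bk(o['ee_pos']).round(1),o['contact_force'].round(1))
for n in ("side","top"):
    c=cam(n); cv2.imwrite(f"pics/full_{n}.png",c["color"])
    # rectified block-plane map at z=48, 2 px/mm, block x -140..150, y -80..80
    src=[(-140,-80),(150,-80),(150,80),(-140,80)]
    px=proj(c,[W(x,y,48) for x,y in src]).astype(np.float32)
    H=cv2.getPerspectiveTransform(px,np.float32([[0,0],[580,0],[580,320],[0,320]]))
    im=cv2.warpPerspective(c["color"],H,(580,320)); cv2.imwrite(f"pics/r_{n}.png",im)
    g=cv2.cvtColor(im,cv2.COLOR_BGR2GRAY)
    for y in (-40,-20,0,20,40):
        print(n,y,"x-40..145:",[int(g[(y+80)*2-2:(y+80)*2+3,(x+140)*2].mean()) for x in range(-40,146,5)])
    print(n,"across x=20:",[int(g[(y+80)*2,316:325].mean()) for y in range(-75,76,5)])
E
```

```text
[-80.8  -3.6 173.8] [ 0.5 -0.1  0.7]
side -40 x-40..145: [218, 218, 217, 218, 218, 218, 219, 219, 217, 207, 209, 208, 208, 208, 208, 204, 192, 203, 209, 208, 209, 210, 211, 203, 105, 95, 95, 94, 94, 92, 93, 94, 95, 94, 94, 98, 72, 61]
side -20 x-40..145: [221, 220, 221, 221, 221, 221, 221, 220, 218, 207, 208, 207, 207, 207, 208, 206, 188, 203, 211, 208, 212, 213, 213, 206, 102, 96, 97, 96, 97, 95, 96, 95, 95, 96, 98, 97, 73, 60]
side 0 x-40..145: [222, 222, 222, 221, 221, 221, 220, 220, 219, 210, 208, 209, 204, 185, 199, 210, 210, 211, 211, 212, 213, 213, 215, 207, 105, 98, 95, 96, 95, 94, 95, 95, 94, 95, 95, 96, 73, 62]
side 20 x-40..145: [224, 223, 223, 224, 223, 224, 224, 223, 221, 210, 207, 188, 205, 210, 211, 210, 210, 211, 212, 213, 213, 214, 215, 203, 104, 97, 96, 95, 95, 94, 94, 94, 95, 96, 94, 95, 72, 59]
side 40 x-40..145: [220, 221, 221, 221, 221, 222, 222, 221, 221, 200, 200, 210, 211, 211, 212, 212, 212, 212, 214, 213, 213, 215, 216, 202, 109, 98, 97, 96, 98, 97, 97, 98, 97, 97, 95, 94, 71, 58]
side across x=20: [126, 123, 109, 96, 98, 95, 205, 208, 206, 208, 207, 207, 2
[... 525 characters left out ...]
176, 177, 178, 70, 156, 158, 159, 151, 140, 158, 160, 162, 161, 162, 163, 164, 164, 165, 162, 57, 56, 56, 55, 56, 57, 56, 56, 56, 56, 45, 57, 70, 78]
top 20 x-40..145: [173, 172, 171, 170, 170, 170, 170, 173, 73, 157, 158, 145, 159, 160, 161, 161, 162, 163, 163, 164, 164, 165, 166, 163, 55, 56, 58, 57, 56, 56, 56, 56, 55, 56, 36, 56, 71, 85]
top 40 x-40..145: [175, 177, 177, 176, 178, 177, 177, 179, 100, 147, 156, 161, 161, 162, 162, 163, 163, 164, 164, 165, 166, 166, 167, 165, 53, 58, 58, 58, 57, 57, 57, 58, 57, 58, 44, 55, 67, 82]
top across x=20: [86, 85, 67, 56, 56, 135, 158, 158, 158, 158, 157, 158, 158, 158, 158, 149, 144, 147, 154, 157, 160, 160, 161, 161, 163, 80, 57, 58, 23, 83, 89]
```

Both cameras, rectified at z = 48, put a bright flat face at x ≈ 2–77, y ≈ -52 to 48, entirely on the shelf. One last combined view.

```bash
python3 - <<'E'
import cv2,numpy as np
a=cv2.imread("pics/full_top.png")[100:380,170:460];b=cv2.imread("pics/full_side.png")[60:340,170:400]
cv2.imwrite("pics/fin.png",cv2.resize(np.hstack([a,b]),None,fx=1.5,fy=1.5,interpolation=cv2.INTER_CUBIC))
E
```

```text
(no output)
```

View pics/fin.png

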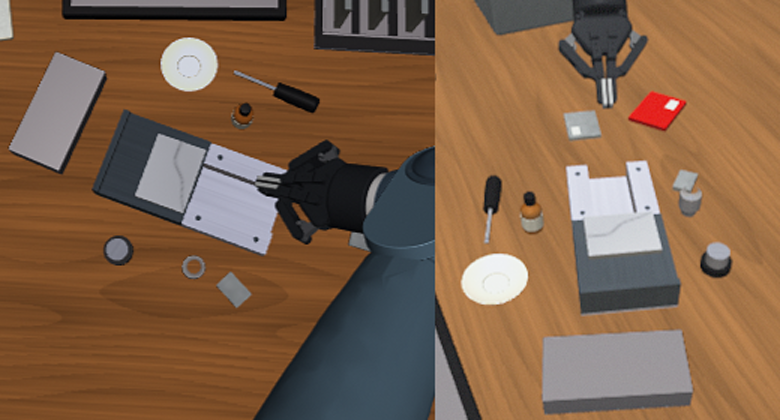

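The slab lies flat on the shelf at (170,170) in the left half and (622,235) in the right, with its white veined polished face up. The bystanders appear unmoved and the robot is clear.

```bash
python3 -c "
from plant import *
print(get_obs()['contact_force'],get_obs()['time']);print(close_job())"
```

```text
[-0.34668853  0.60398663 -0.65301884] 10.8
the job is handed in; nothing more can be done
None
```

The slab is flipped and lies flat on the landing shelf, polished face up, and I handed the job in at 10.8 s of the 40 s allowed.

**How:** With the fingers closed, I pushed the slab along the rails until it stopped against the step, at about 11 N. I then tilted the fingertips 45° in the channel, under the trailing edge. From there I swung the slab up past vertical with about 2 N or less, and it fell onto the shelf by itself. It was never gripped.

**Last checks:**
- **Position:** both cameras agree the slab is flat and fully on the shelf, about 2 to 77 mm beyond the step and within 2–3 mm of mid-width.
- **Polished face:** the white veined face shows upward.
- **Bystanders:** by eye, those in the final pictures are where they started. I didn't measure them individually.
- **Robot:** the gripper is well clear, and the force reading of about 1 N is sensor noise.

None of the checks failed or disagreed.

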